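# Tighten the grain test cells to the click and hand over the tray

## Robot

A 7-joint arm with a two-finger parallel gripper is mounted at the origin on the work surface. World frame = base frame: x ahead of the robot, y to its left, z up, the work surface at z = 0. Lengths are in m, angles in rad, forces in N, time in s.
With the tool pointing down it reaches from about 0.4 to 0.9 m from the base axis. Payload 5.5 kg.
Tool frame: the origin (TCP) lies midway between the tips of the shut fingers; the grasp point (between the pads) lies 19 mm behind it (manip.grip_depth is the distance from the TCP to the grasp point, in m); z points along the fingers, x is the direction in which the jaws open and shut, and the axes are right-handed (so a half turn about z gives the same grasp; the last joint's range is limited). The gripper opens to 92 mm and grips with 3 to 60 N. Pads are 19 mm wide; open, the fingers measure 130 mm over their backs; the gripper's body (75 mm by 190 mm) begins 47 mm behind the grasp point.
Start: joints at [1.511, 0.501, -0.427, 1.55, 0.221, 1.138, -0.21], TCP at [0.206, -0.616, 0.227] pointing down, gripper open.
Joint ranges: [-2.88, 2.88], [-0.31, 2.03], [-1.54, 1.56], [0.2, 2.42], [-1.41, 4.55], [0.19, 2.02], [-2.57, 2.57]. Speed limits (rad/s): [2.57, 2.57, 3.14, 3.14, 3.14, 3.14, 3.14].

## Interface

Orientations are given as a unit quaternion [x, y, z, w].
In Python, from bench import manip, effector, viewer gives the robot as it stands. Calls block until the motion is done:
- manip.move_pose(position, orientation): joint-space move of the TCP to a pose.
- manip.servo_line(position, ori=None, vel=0.15): straight line of the TCP; ori=None keeps the orientation; vel is the mean speed in m/s.
- manip.movej(angles): joint-space move.
- effector.open_jaws() and effector.close(f_grip=None): open the fingers fully, or close them until they stop; f_grip is the grip in N (None keeps the last).
- manip.sleep(seconds).
- manip.solve_ik(position, orientation): joint angles nearest the present ones, or None.
- viewer.get_image(name): name is "scene" or "side" or "wrist"; returns the picture (400x640x3 uint8, red, green, blue); there is no depth.
- viewer.get_calibration(name): a dict with "vfov" (degrees; the focal length in pixels is half the picture's height over the tangent of half this angle, whatever the lens; pixels are square), "cx", "cy" (the principal point, pixels), "dist_coeffs" ([k1, k2, p1, p2, k3] as OpenCV has them; the pictures are not rectified), "eye" and "attitude" of the camera in the world. Camera axes: x right, y down, z forward; pixel columns grow to the right and rows downward; lengths in m; the calibration is good to about 2 mm. A picture is of the moment at which its call begins: read the wrist's pose just before it. get_calibration takes no time and is no camera call; for the wrist camera it gives the pose at the moment of the call.
A pose or a line that the arm cannot do raises manip.PlanningError and nothing moves.
- manip.hand_in(): hands the job in, once; it reports no verdict.
Readings, each from a call of its own:
- manip.current_clock(): time.
- manip.current_q(): joint angles.
- manip.current_joint_velocities(): joint speeds.
- manip.current_tau(): joint torques, N m.
- manip.current_tool_pos(): TCP position.
- manip.current_tcp_rot(): TCP orientation.
- manip.current_force(): force on the tool from outside, world axes, zero at the start.
- manip.current_wrist_torque(): the same for the moment, N m.
- manip.current_finger_gap(): finger opening in m.
Only numpy, scipy, OpenCV 4.12 (cv2) and the standard library are available. Lean on these libraries where they do the work, as an engineer would, in place of code of your own. Each camera call takes 0.05 s, during which the arm holds its last target. There are 200 camera calls.

## Task

Close every test cell on the counter: stand it in the steel fork, which keeps its square foot from turning, and tighten its black cap clockwise until it is fully down and the ratchet slips and clicks at least once. Stand the closed cells upright in the bays of the blue tray, and when all are in, slide the loaded tray along the counter, without lifting it, until it lies square inside the yellow tape in front of the green meter. Leave the wash bottle, the beaker and the black dish where they are.

Things in the scene. Friction and masses are not known exactly. Their poses are not given: they have to be found in the camera images.
- cell_a: Test cell, red ring and cap disc, 0.25 kg, maybe absent. Square aluminium foot 46 x 46 x 22 mm, round body 40 mm across, then the round black knurled cap, 46 mm across, from 46 to 68 mm up when tight, up to 2 mm higher when loose (lift by it, grip 25+ N). Origin: centre of the foot's underside, x and y square to the foot. Starts upright, any yaw. Outside the fork it spins with its cap.
- thread_a (a joint): How far the cap of the red cell is screwed down, rad: starts at 0 to 0.9, grows as the cap turns clockwise seen from above, hard end at 2.0 = fully down. Drag 0.06 N m; stays where it is left. The cap comes down 1 mm per rad, which closes the gap under it.
- cap_a (a joint): Slip of the red cell's ratchet cap over its thread, rad: 0 at the start, grows when the cap is turned clockwise past its set torque, 0.30 N m, once the thread is at its end. 12 teeth: one click is 0.52 rad of slip. The slip torque is steady; grip firmly (35 N or more). Turned back, the cap unscrews the thread again.
- cell_b: Test cell, blue ring and cap disc, 0.25 kg, maybe absent. Square aluminium foot 46 x 46 x 22 mm, round body 40 mm across, then the round black knurled cap, 46 mm across, from 46 to 68 mm up when tight, up to 2 mm higher when loose (lift by it, grip 25+ N). Origin: centre of the foot's underside, x and y square to the foot. Starts upright, any yaw. Outside the fork it spins with its cap.
- thread_b (a joint): How far the cap of the blue cell is screwed down, rad: starts at 0 to 0.9, grows as the cap turns clockwise seen from above, hard end at 2.0 = fully down. Drag 0.06 N m; stays where it is left. The cap comes down 1 mm per rad, which closes the gap under it.
- cap_b (a joint): Slip of the blue cell's ratchet cap over its thread, rad: 0 at the start, grows when the cap is turned clockwise past its set torque, 0.30 N m, once the thread is at its end. 12 teeth: one click is 0.52 rad of slip. The slip torque is steady; grip firmly (35 N or more). Turned back, the cap unscrews the thread again.
- cell_c: Test cell, yellow ring and cap disc, 0.25 kg, maybe absent. Square aluminium foot 46 x 46 x 22 mm, round body 40 mm across, then the round black knurled cap, 46 mm across, from 46 to 68 mm up when tight, up to 2 mm higher when loose (lift by it, grip 25+ N). Origin: centre of the foot's underside, x and y square to the foot. Starts upright, any yaw. Outside the fork it spins with its cap.
- thread_c (a joint): How far the cap of the yellow cell is screwed down, rad: starts at 0 to 0.9, grows as the cap turns clockwise seen from above, hard end at 2.0 = fully down. Drag 0.06 N m; stays where it is left. The cap comes down 1 mm per rad, which closes the gap under it.
- cap_c (a joint): Slip of the yellow cell's ratchet cap over its thread, rad: 0 at the start, grows when the cap is turned clockwise past its set torque, 0.30 N m, once the thread is at its end. 12 teeth: one click is 0.52 rad of slip. The slip torque is steady; grip firmly (35 N or more). Turned back, the cap unscrews the thread again.
- fork: Fixed steel fork: two jaws 20 mm high with a 50 mm slot between (2 mm play each side of a foot), open above and in front, no floor. Origin: on the counter, centre of a foot that touches the back stop; x points into the slot. Jaws parallel from x = -35 mm to the back stop at +23 mm; flared guides widen the mouth to 80 mm at x = -67 mm. 78 mm wide outside. Slide a cell in or lower it in from above.
- tray: Loose blue plastic tray, about 0.4 kg: pan 150 x 150 mm, walls 16 mm high, floor 4 mm thick, a cross of dividers 12 mm high making four 70 mm bays centred at x, y = +-37 mm. At each y end a solid flange, 100 mm along x, 14 mm high, out to y = +-98 mm: push there. Origin: centre of the underside. Starts 0.12 to 0.17 m to the -y side of the tape's centre, within 15 mm and 0.12 rad of being in line.
- spot: The hand-over spot: a flat rectangle of yellow tape on the counter, 180 mm (x) by 225 mm (y) inside, the tape 12 mm wide. Origin: its centre on the counter. The tray belongs inside it with its y axis along the spot's y axis (either way round).
- meter: Fixed green grain moisture meter with a yellow band, 130 (x) x 210 (y) x 88 mm, standing 0.20 to 0.23 m beyond the spot's centre (+x). Origin: centre of its underside. Not to be used here; keep clear.
- wash_bottle: Loose white wash bottle with a red cap, 60 mm across, 172 mm tall with its spout; to be left alone. Origin: centre of its underside.
- petri_dish: Loose black lidded dish, 92 mm across, 16 mm tall; to be left alone. Origin: centre of its underside.
- beaker: Loose glass beaker, 60 mm across, 75 mm tall; to be left alone. Origin: centre of its underside.

How it is judged:
On the way:
1. every cell is closed to the click and stands upright in the tray, while the tray is still short of the tape (value of joint each of thread_a, thread_b, thread_c above 1.9 rad and value of joint each of cap_a, cap_b, cap_c above 0.4 rad and x of cell_a in the frame of tray between -0.053 and 0.053 m and y of cell_a in the frame of tray between -0.053 and 0.053 m and z of each of cell_a, cell_b, cell_c in the frame of tray below 0.008 m and angle between each of cell_a, cell_b, cell_c's own z axis and vertical below 0.12 rad and x of cell_b in the frame of tray between -0.053 and 0.053 m and y of cell_b in the frame of tray between -0.053 and 0.053 m and x of cell_c in the frame of tray between -0.053 and 0.053 m and y of cell_c in the frame of tray between -0.053 and 0.053 m and horizontal distance between tray and spot above 0.06 m), for 0.2 s.
At the end, for the whole second after the job is handed in: Every cell present: thread above 1.9 rad, ratchet slipped over 0.4 rad, standing on the tray's floor, upright within 7 degrees. Tray flat on the counter, centre within 18 mm of the tape's centre along each tape axis, square to it within 10 degrees. All at rest (value of joint each of thread_a, thread_b, thread_c above 1.9 rad and value of joint each of cap_a, cap_b, cap_c above 0.4 rad and x of cell_a in the frame of tray between -0.053 and 0.053 m and y of cell_a in the frame of tray between -0.053 and 0.053 m and z of each of cell_a, cell_b, cell_c in the frame of tray below 0.008 m and angle between each of cell_a, cell_b, cell_c's own z axis and vertical below 0.12 rad and linear speed of each of cell_a, cell_b, cell_c, tray below 0.02 m/s and x of cell_b in the frame of tray between -0.053 and 0.053 m and y of cell_b in the frame of tray between -0.053 and 0.053 m and x of cell_c in the frame of tray between -0.053 and 0.053 m and y of cell_c in the frame of tray between -0.053 and 0.053 m and x of tray in the frame of spot between -0.018 and 0.018 m and y of tray in the frame of spot between -0.018 and 0.018 m and angle between the x axis of tray and the x axis of spot, either way round below 0.17 rad and height (world z) of tray below 0.006 m); the robot touches nothing.
It fails at once if the tray is lifted off the counter (height (world z) of tray above 0.02 m).
It fails at once if the wash bottle is pushed out of its place (distance of wash_bottle from where it was at the start of the episode above 0.03 m).
It fails at once if the petri dish is pushed out of its place (distance of petri_dish from where it was at the start of the episode above 0.03 m).
It fails at once if the beaker is pushed out of its place (distance of beaker from where it was at the start of the episode above 0.03 m).
Of cell_a, cell_b, cell_c only 2 to 3 are there at a start; the rules pass over those that are not, and their reading is None.
At some moment in a run one of cell_a, cell_b, cell_c may be knocked a few centimetres aside while the robot is not near it.
Once in a run the grip may slacken for a moment while it holds something.
It also fails if it takes over 210 s, if anything falls off the work surface, if the arm or the gripper's body presses on something with over 40 N, if the wrist force passes 120 N, or if a joint passes its speed limit or range.

## Working session

There is one attempt and no reset: what is moved stays moved. The work goes in short steps, each a Python script; the robot and the scene stay as the last script left them, time stands still between calls to the robot, and variables do not carry over. Pictures are saved under pics/ and viewed, on a budget of 14 in all, crops included, one or two more only if the job needs it, and the job is handed in when it is done.

```bash
ls; mkdir -p pics; python3 - <<'E'
from bench import manip, effector, viewer
import cv2,numpy as np
for n in ["scene","side","wrist"]:
    im=viewer.get_image(n); c=viewer.get_calibration(n); print(n,c)
    cv2.imwrite(f"pics/{n}0.png",im[:,:,::-1])
print(manip.current_clock(),manip.current_tcp_rot(),manip.grip_depth,manip.current_finger_gap())
E
```

```text
pics
scene {'vfov': 54.83513177260922, 'cx': 319.80343026569284, 'cy': 203.97841682272173, 'dist_coeffs': array([-0.02304636,  0.        ,  0.        ,  0.        ,  0.        ]), 'eye': array([ 1.07068727, -0.72165627,  0.86786919]), 'attitude': array([ 0.88170732,  0.28206048, -0.1071322 , -0.36270757])}
side {'vfov': 54.64179483043642, 'cx': 321.5408397396834, 'cy': 204.91278989465226, 'dist_coeffs': array([0.00072435, 0.        , 0.        , 0.        , 0.        ]), 'eye': array([ 0.58377266, -0.83498847,  0.60697323]), 'attitude': array([ 0.88384287, -0.0212945 ,  0.00913969, -0.46720958])}
wrist {'vfov': 65.78549419789809, 'cx': 318.7022291991877, 'cy': 200.51263017805059, 'dist_coeffs': array([-0.060359,  0.      ,  0.      ,  0.      ,  0.      ]), 'eye': array([ 0.2789975 , -0.5922635 ,  0.38416709]), 'attitude': array([ 0.80314706, -0.57801344, -0.08462894,  0.11701794])}
0.15 [ 8.11564095e-01 -5.84262926e-01 -5.82054266e-04 -4.62059817e-04] 0.0188 0.09197236169228017
```

```bash
python3 -c "
import cv2,numpy as np
a=[cv2.imread(f'pics/{n}0.png') for n in ['scene','side']]
for i in range(2): cv2.imwrite(f'pics/v{i}.png',cv2.resize(a[i],(800,500)))"
```

```text
(no output)
```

View pics/v0.png

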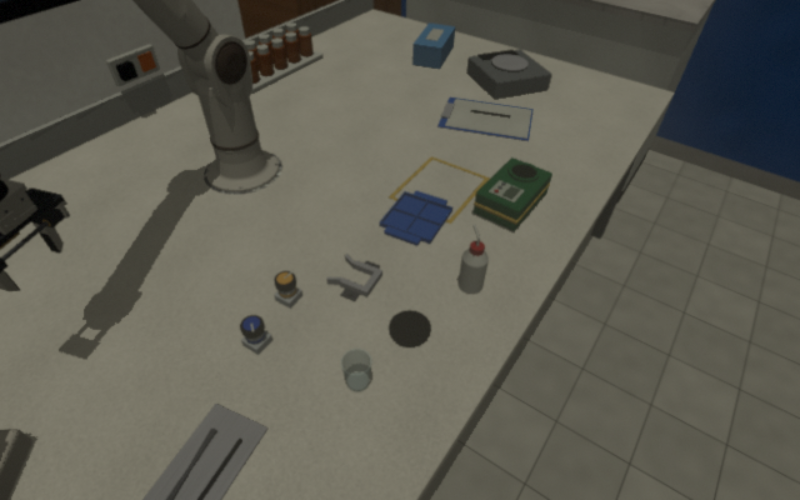

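View pics/v1.png

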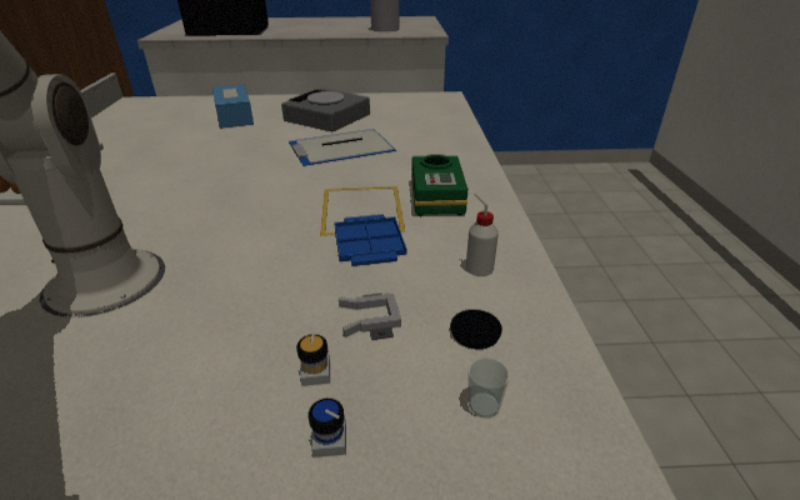

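The two views show two cells, yellow (v0 286,277) and blue (253,325), and no red one. The fork is at about (358,273), the tray at (417,217), and the tape lies beyond the tray. I'll cast rays for rough positions and then look from the wrist.

```bash
cat > h.py <<'E'
from bench import manip, effector, viewer
import cv2, numpy as np
from scipy.spatial.transform import Rotation as R
def cal(n):
    c=viewer.get_calibration(n); f=200/np.tan(np.radians(c['vfov']/2))
    return dict(K=np.array([[f,0,c['cx']],[0,f,c['cy']],[0,0,1]]),d=np.array(c['dist_coeffs']),e=np.array(c['eye']),R=R.from_quat(c['attitude']).as_matrix())
def rays(c,px):
    u=cv2.undistortPoints(np.array(px,float).reshape(-1,1,2),c['K'],c['d']).reshape(-1,2)
    return np.c_[u,np.ones(len(u))]@c['R'].T
def plane(c,px,z):
    r=rays(c,px); return (c['e']+r*((z-c['e'][2])/r[:,2:3]))[:,:2]
def tri(obs):  # obs: list of (cal, pixel)
    A=np.zeros((3,3));b=np.zeros(3)
    for c,p in obs:
        d=rays(c,[p])[0]; d/=np.linalg.norm(d); P=np.eye(3)-np.outer(d,d); A+=P; b+=P@c['e']
    return np.linalg.solve(A,b)
def proj(c,P):
    rv,_=cv2.Rodrigues(c['R'].T); return cv2.projectPoints(np.array(P,float).reshape(-1,1,3),rv,-c['R'].T@c['e'],c['K'],c['d'])[0].reshape(-1,2)
def down(yaw): # tool z down, tool x (jaw direction) at yaw
    return (R.from_euler('z',yaw)*R.from_quat([1,0,0,0])).as_quat()
def toolyaw():
    x=R.from_quat(manip.current_tcp_rot()).as_matrix()[:,0]; return np.arctan2(x[1],x[0])
def snap(n,f):
    c=cal(n); im=viewer.get_image(n); cv2.imwrite(f'pics/{f}.png',im[:,:,::-1]); return c,im
E
python3 - <<'E'
from h import *
s,d=cal('scene'),cal('side'); k=.8
for n,a,b in [('yel',(286,277),(312,344)),('blu',(253,325),(326,412))]: print(n,tri([(s,np.multiply(a,k)),(d,np.multiply(b,k))]))
P=lambda c,l,z:plane(c,np.array(l)*k,z).round(3).tolist()
print('tapescene',P(s,[(433,160),(492,181),(455,219),(393,193)],0))
print('tapeside',P(d,[(325,190),(399,190),(402,236),(322,233)],0))
print('tray side',P(d,[(335,221),(404,237)],.016),'scene',P(s,[(417,217)],.01))
print('fork side: tips, stop',P(d,[(340,301),(345,332),(396,308)],.02),'scene',P(s,[(345,258),(331,282),(375,275)],.02))
print('bottle,dish,beaker',P(d,[(481,268),(476,329),(486,405)],0), P(s,[(472,287),(410,328)],0))
print('meter',P(d,[(413,212),(465,212)],0))
c=cal('wrist'); T=R.from_quat(manip.current_tcp_rot()).as_matrix()
print('cam in tool',T.T@(c['e']-manip.current_tool_pos()), T.T@c['R'])
E
```

```text
yel [ 0.46522398 -0.2774072   0.06611593]
blu [ 0.49870504 -0.40753582  0.06230543]
tapescene [[0.437, 0.385], [0.637, 0.398], [0.635, 0.184], [0.432, 0.176]]
tapeside [[0.424, 0.393], [0.63, 0.382], [0.627, 0.139], [0.436, 0.163]]
tray side [[0.466, 0.191], [0.63, 0.109]] scene [[0.553, 0.119]]
fork side: tips, stop [[0.497, -0.12], [0.511, -0.205], [0.602, -0.145]] scene [[0.501, -0.121], [0.524, -0.2], [0.594, -0.123]]
bottle,dish,beaker [[0.79, 0.001], [0.747, -0.188], [0.733, -0.357]] [[0.793, -0.004], [0.74, -0.188]]
meter [[0.66, 0.254], [0.794, 0.247]]
cam in tool [ 0.00048352 -0.07675665 -0.15824847] [[ 9.99999639e-01 -2.91268754e-05  8.48673095e-04]
 [-2.14695184e-04  9.58269675e-01  2.85865676e-01]
 [-8.21584065e-04 -2.85865755e-01  9.58269323e-01]]
```

```bash
python3 - <<'E'
from h import *
import pickle
D={}
for nm,p in [('w1',(.50,-.30,.33)),('w2',(.50,-.12,.33)),('w3',(.50,.10,.33)),('w4',(.50,.24,.33))]:
    for y in (-np.pi/2,np.pi/2):
        q=manip.solve_ik(list(p),down(y).tolist()); print(nm,y,None if q is None else np.round(q,2))
    manip.move_pose(list(p),down(-np.pi/2).tolist()); manip.sleep(.2)
    c,im=snap('wrist',nm); D[nm]=c
pickle.dump(D,open('D.pkl','wb')); print(manip.current_clock())
a=[cv2.resize(cv2.imread(f'pics/w{i}.png'),(480,300)) for i in (1,3)]
E
```

```text
w1 -1.5707963267948966 [ 0.96  0.32 -0.6   1.59  0.18  1.29 -1.23]
w1 1.5707963267948966 [ 1.31  0.48 -1.14  1.58  0.45  1.37  1.7 ]
w2 -1.5707963267948966 [ 0.8   0.19 -0.7   1.75  0.13  1.25 -1.5 ]
w2 1.5707963267948966 [ 1.22  0.37 -1.29  1.74  0.37  1.31  1.42]
w3 -1.5707963267948966 [ 0.5   0.21 -0.86  1.75  0.16  1.26 -1.97]
w3 1.5707963267948966 [ 0.79  0.36 -1.29  1.75  0.35  1.31  1.  ]
w4 -1.5707963267948966 [ 0.23  0.33 -0.92  1.65  0.27  1.29 -2.3 ]
w4 1.5707963267948966 [ 0.45  0.49 -1.29  1.65  0.48  1.37  0.66]
5.0333
```

View pics/w2.png

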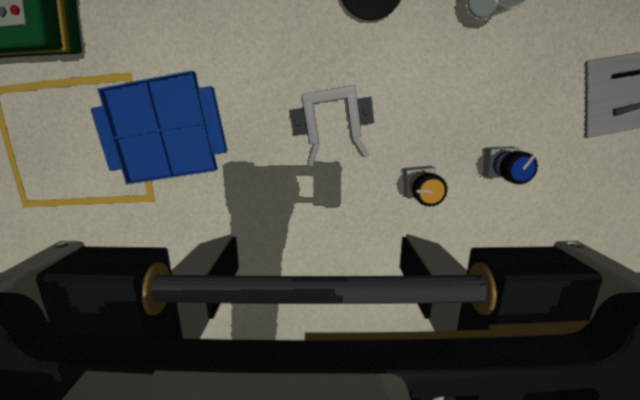

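View pics/w3.png

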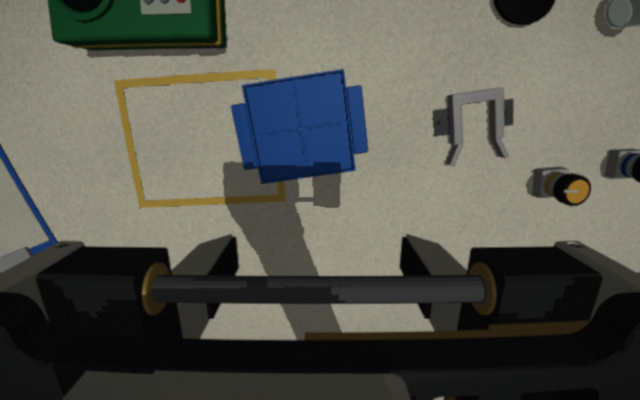

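Wrist views: w2 has fork at (333,115), yellow (430,188), blue (517,167), tray (160,127), tape left; no red cell anywhere. Now the numbers, with an enlarged crop of fork and feet.

```bash
python3 - <<'E'
from h import *
import pickle
D=pickle.load(open('D.pkl','rb')); I={k:cv2.imread(f'pics/{k}.png') for k in D}
def comps(m,amin):
    n,l,st,ce=cv2.connectedComponentsWithStats(m.astype(np.uint8)); return [(st[i,4],ce[i],l==i) for i in range(1,n) if st[i,4]>amin]
for k in D:
    h=cv2.cvtColor(I[k],cv2.COLOR_BGR2HSV)
    yel=cv2.inRange(h,(12,130,90),(32,255,255)); blu=cv2.inRange(h,(105,120,50),(130,255,255))
    print(k,'Y',[(a,c.round(1).tolist()) for a,c,_ in comps(yel,150)],'B',[(a,c.round(1).tolist()) for a,c,_ in comps(blu,100)])
    for a,c,m in comps(blu,6000):
        cn=max(cv2.findContours(m.astype(np.uint8),0,1)[0],key=cv2.contourArea)
        print('  tray',cv2.approxPolyDP(cn,4,True)[:,0].tolist())
    for a,c,m in comps(yel,600):
        if m[:, :].sum()>0 and a>900:
            cn=max(cv2.findContours(m.astype(np.uint8),0,1)[0],key=cv2.contourArea); print('  tape',cv2.approxPolyDP(cn,4,True)[:,0].tolist())
f=cv2.resize(I['w2'][70:220,270:550],None,fx=2.8,fy=2.8,interpolation=3)
f=cv2.convertScaleAbs(f,alpha=1.5)
cv2.imwrite('pics/crop1.png',f)
E
```

```text
w1 Y [(np.int32(182), [12.4, 82.3]), (np.int32(288), [308.2, 190.8]), (np.int32(374), [31.2, 196.7])] B [(np.int32(8823), [55.5, 130.1]), (np.int32(476), [396.9, 168.3])]
  tray [[76, 75], [0, 93], [8, 93], [2, 98], [15, 135], [10, 138], [0, 109], [0, 142], [11, 169], [20, 169], [27, 183], [105, 170], [101, 156], [114, 151], [96, 90], [82, 92]]
w2 Y [(np.int32(924), [66.6, 82.2]), (np.int32(1245), [64.9, 184.5]), (np.int32(433), [432.4, 190.9])] B [(np.int32(11001), [159.9, 127.3]), (np.int32(432), [522.2, 169.2])]
  tray [[192, 72], [98, 89], [103, 105], [91, 109], [109, 168], [121, 168], [127, 182], [215, 168], [213, 154], [225, 151], [213, 92], [211, 87], [198, 88]]
  tape [[131, 77], [125, 73], [0, 87], [0, 93]]
  tape [[0, 107], [0, 127], [24, 206], [153, 200], [146, 182], [145, 196], [27, 201]]
w3 Y [(np.int32(2346), [173.4, 123.3]), (np.int32(363), [578.0, 191.0])] B [(np.int32(11607), [300.7, 125.6]), (np.int32(650), [29.5, 207.3])]
  tray [[360, 87], [346, 88], [342, 70], [244, 85], [246, 102], [232, 106], [244, 167], [260, 166], [265, 180], [354, 169], [352, 154], [367, 149]]
  tape [[274, 70], [115, 81], [140, 206], [224, 203], [224, 198], [143, 199], [122, 88], [274, 78]]
w4 Y [(np.int32(1921), [259.7, 102.0]), (np.int32(258), [357.7, 195.1])] B [(np.int32(11492), [391.8, 126.7]), (np.int32(1062), [80.7, 162.4])]
  tray [[454, 88], [440, 87], [438, 71], [339, 85], [340, 102], [326, 106], [334, 168], [347, 167], [351, 182], [443, 169], [443, 154], [456, 151]]
  tape [[369, 71], [205, 79], [221, 205], [226, 206], [212, 85], [365, 79]]
```

View pics/crop1.png

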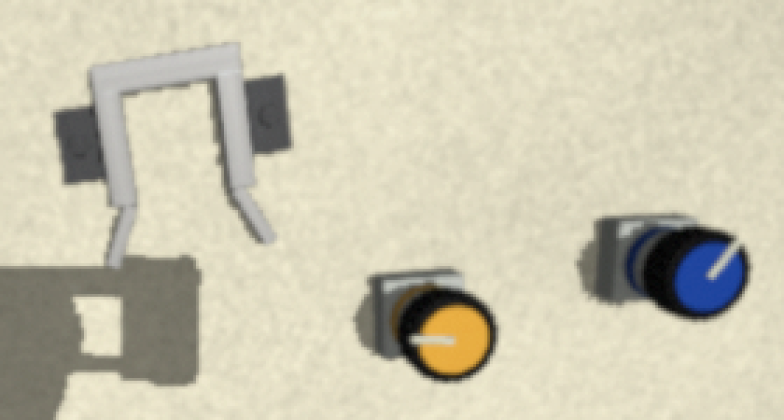

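```bash
cat >> h.py <<'E'
def disc(im,col,near=None,tray=6000):
    "centre of a cap disc (enclosing circle), nearest to a pixel; im RGB"
    h=cv2.cvtColor(im,cv2.COLOR_RGB2HSV)
    m=cv2.inRange(h,(12,130,90),(32,255,255)) if col=='Y' else cv2.inRange(h,(105,120,50),(130,255,255))
    cs=[c for c in cv2.findContours(m,0,1)[0] if 120<cv2.contourArea(c)<tray]
    e=[cv2.fitEllipse(cv2.convexHull(c))[0] for c in cs]
    return np.array(min(e,key=lambda p:np.hypot(*(np.array(p)-near))))
E
python3 - <<'E'
from h import *
import pickle
D=pickle.load(open('D.pkl','rb')); I={k:cv2.imread(f'pics/{k}.png')[:,:,::-1].copy() for k in D}
for col,o in [('Y',dict(w1=(308,191),w2=(432,191),w3=(578,191))),('B',dict(w1=(397,168),w2=(522,169)))]:
    ob=[(D[k],disc(I[k],col,np.array(p))) for k,p in o.items()]
    X=tri(ob); print(col,X.round(4),[np.round(proj(c,X)[0]-p,1).tolist() for c,p in ob])
w=D['w2']; cr=lambda l:np.array(l,float)/2.8+[270,70]
def yaw(p,q): d=q-p; return np.arctan2(d[1],d[0])
for n,l in [('Yfoot top edge z0',[(372,273),(458,268)]),('Yleft',[(370,276),(377,354)]),('Bfoot',[(602,217),(692,213)]),('Bleft',[(601,218),(594,300)])]:
    p=plane(w,cr(l),0.0); print(n,p.round(4).tolist(),'yaw',yaw(p[0],p[1]).round(3))
F=[(92,68),(239,44),(120,95),(216,80),(134,206),(255,185),(232,187),(110,206)]
p=plane(w,cr(F),.02); print('fork',p.round(4).tolist(), 'backyaw',yaw(p[1],p[0]),'leftjaw',yaw(p[7],p[0]),'right',yaw(p[5],p[1]))
# tape outer corners and tray from w3,w4
for k,t in [('w3',[(115,81),(140,206)]),('w4',[(205,79),(221,205)])]:
    p=plane(D[k],t,0); print('tape far-y outer corners',k,p.round(4).tolist(),'xaxis',yaw(p[1],p[0]).round(3))
p=plane(D['w3'],[(115,81),(274,70),(140,206),(224,203)],0); print('tape y dir',yaw(p[1],p[0]),yaw(p[3],p[2]))
p=plane(D['w2'],[(24,206),(153,201),(131,77)],0);print('near corners? (w2)',p.round(4).tolist())
pts={'w3':[(342,70),(244,85),(265,180),(354,169),(360,87),(232,106),(244,167),(367,149)],'w4':[(438,71),(339,85),(351,182),(443,169),(454,88),(326,106),(334,168),(456,151)],'w2':[(192,72),(98,89),(127,182),(215,168),(211,87),(91,109),(109,168),(225,151)]}
for k,t in pts.items():
    p=plane(D[k],t[:4],.016); q=plane(D[k],t[4:],.014)
    print('tray',k,p.round(3).tolist(),'ctr',p.mean(0).round(4),q.mean(0).round(4),'yaws x',yaw(p[2],p[1]).round(3),yaw(p[3],p[0]).round(3),'y',yaw(p[0],p[1]).round(3)-np.pi/2,yaw(p[3],p[2]).round(3)-np.pi/2)
print([tri([(D[k],pts[k][i]) for k in pts]).round(3).tolist() for i in range(4)])
E
```

```text
Y [ 0.4649 -0.285   0.0662] [[-0.5, 0.1], [1.0, -0.1], [-0.6, -0.1]]
B [ 0.4984 -0.41    0.07  ] [[-0.0, 0.1], [0.0, -0.1]]
Yfoot top edge z0 [[0.4862, -0.2578], [0.4892, -0.3075]] yaw -1.511
Yleft [[0.4845, -0.2567], [0.438, -0.2643]] yaw -2.981
Bfoot [[0.5189, -0.3885], [0.5218, -0.442]] yaw -1.518
Bleft [[0.5184, -0.388], [0.4705, -0.3907]] yaw -3.086
fork [[0.5973, -0.1002], [0.6089, -0.1757], [0.5838, -0.1145], [0.5912, -0.1642], [0.5265, -0.1216], [0.5375, -0.1861], [0.5364, -0.1739], [0.5265, -0.1087]] backyaw 1.7245681434605786 leftjaw 0.11986528172611657 right 0.1453227763499901
tape far-y outer corners w3 [[0.6235, 0.4075], [0.4233, 0.3991]] xaxis 0.042
tape far-y outer corners w4 [[0.6227, 0.4068], [0.4249, 0.3996]] xaxis 0.037
tape y dir 1.6113458466539505 1.6041614700343536
near corners? (w2) [[0.4228, 0.3977], [0.4313, 0.1553], [0.6278, 0.1616]]
tray w3 [[0.631, 0.063], [0.612, 0.205], [0.47, 0.181], [0.487, 0.042]] ctr [0.5501 0.1227] [0.5498 0.1242] yaws x 0.166 0.144 y 0.1372036732051034 0.12120367320510339
tray w4 [[0.631, 0.064], [0.611, 0.207], [0.467, 0.186], [0.488, 0.043]] ctr [0.5493 0.1251] [0.5487 0.1252] yaws x 0.144 0.15 y 0.14220367320510352 0.1432036732051034
tray w2 [[0.63, 0.06], [0.611, 0.207], [0.468, 0.185], [0.489, 0.039]] ctr [0.5497 0.1224] [0.5495 0.1231] yaws x 0.153 0.15 y 0.1312036732051034 0.1452036732051034
[[0.632, 0.062, 0.01], [0.611, 0.206, 0.015], [0.468, 0.184, 0.014], [0.487, 0.041, 0.01]]
```

Spot is about (0.527, 0.279) at yaw 0.037, tray (0.550, 0.124) at yaw 0.145, fork (0.565, −0.142) at yaw 0.145. Yellow is at (0.465, −0.285) and blue at (0.498, −0.410). I'll hover over yellow, re-measure, grasp and slide it into the fork.

```bash
cat >> h.py <<'E'
FK=np.array([.565,-.142]); FY=.145; GZ=.0395; TF=1.85
def st(t=''): print(t,'t',round(manip.current_clock(),1),'pos',np.round(manip.current_tool_pos(),4),'yaw',round(toolyaw(),3),'F',np.round(manip.current_force(),1),'M',np.round(manip.current_wrist_torque(),2),'gap',round(manip.current_finger_gap()*1000,1),'q7',round(manip.current_q()[6],2))
def fk(x,y=0): return FK+x*np.array([np.cos(FY),np.sin(FY)])+y*np.array([-np.sin(FY),np.cos(FY)])
def L(xy,z,vel=.1,yaw=None): manip.servo_line([float(xy[0]),float(xy[1]),float(z)],None if yaw is None else down(yaw).tolist(),vel)
def find(col,xy,yaw,tag):
    "hover over the expected place, two heights, triangulate the disc"
    ob=[]
    for z in (.26,.19):
        manip.move_pose([*map(float,xy),z],down(yaw).tolist()); manip.sleep(.15)
        c,im=snap('wrist',f'{tag}_{int(z*1000)}'); ob.append((c,disc(im,col,proj(c,[*xy,.069])[0])))
    X=tri(ob); print(col,'tri',X.round(4),'plane',[plane(c,[p],.069)[0].round(4).tolist() for c,p in ob]); return plane(*ob[-1][:1],[ob[-1][1]],.069)[0]
E
python3 - <<'E'
from h import *
yaw=TF-FY+.08
xy=find('Y',(.465,-.285),yaw,'hy'); st('hover')
E
```

```text
Traceback (most recent call last):
  File "h.py", line 41, in find
    c,im=snap('wrist',f'{tag}_{int(z*1000)}'); ob.append((c,disc(im,col,proj(c,[*xy,.069])[0])))
                                                            ~~~~^^^^^^^^^^^^^^^^^^^^^^^^^^^^^^
  File "h.py", line 31, in disc
    return np.array(min(e,key=lambda p:np.hypot(*(np.array(p)-near))))
                    ~~~^^^^^^^^^^^^^^^^^^^^^^^^^^^^^^^^^^^^^^^^^^^^^^
ValueError: min() iterable argument is empty
```

View pics/hy_260.png

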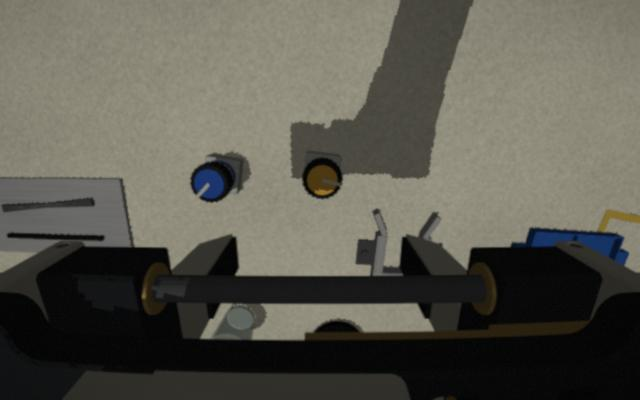

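Yellow is at (322,178), darkened by the arm's shadow, so the brightness threshold has to come down.

```bash
sed -i 's/(12,130,90),(32,255,255)) if/(10,120,45),(32,255,255)) if/; s/(105,120,50),(130,255,255))$/(105,120,30),(130,255,255))/' h.py
python3 - <<'E'
from h import *
yaw=TF-FY+.08
xy=find('Y',(.465,-.285),yaw,'hy'); st('hover')
if abs(xy-[.465,-.285]).max()<.01:
    L(xy,GZ,.15); st('down'); effector.close(45); manip.sleep(.2); st('grip')
    L(xy,.10,.1); st('lift')
E
```

```text
Y tri [ 0.4683 -0.281   0.0596] plane [[0.4663, -0.2815], [0.4658, -0.2816]]
hover t 10.4 pos [ 0.4664 -0.2853  0.1919] yaw 1.785 F [ 0.2 -0.9  0.9] M [ 0.12 -0.14  0.01] gap 91.9 q7 1.73
down t 11.5 pos [ 0.4666 -0.2819  0.0403] yaw 1.785 F [ 0.3 -0.8  0.6] M [ 0.15 -0.16  0.01] gap 91.8 q7 1.57
grip t 12.5 pos [ 0.4658 -0.2813  0.0395] yaw 1.785 F [-1.6  1.8  2.1] M [0.43 0.   0.  ] gap 45.1 q7 1.57
lift t 13.3 pos [ 0.4654 -0.2819  0.0999] yaw 1.785 F [-0.6  0.3 -2.7] M [ 0.16 -0.13  0.01] gap 45.6 q7 1.64
```

```bash
cat >> h.py <<'E'
def insert():
    L(fk(-.10),.10,.12,TF); L(fk(-.10),GZ+.0025,.08); manip.sleep(.3); st('mouth')
    for x in (-.07,-.05,-.035,-.02,-.008): L(fk(x),GZ+.0025,.06); st(f'x{x}')
    manip.sleep(.3); st('in')
E
python3 - <<'E'
from h import *
insert()
E
```

```text
mouth t 15.7 pos [ 0.4663 -0.1566  0.0423] yaw 1.85 F [-0.6 -0.2 -2.5] M [ 0.09 -0.06  0.01] gap 45.3 q7 1.38
x-0.07 t 16.3 pos [ 0.4956 -0.1518  0.0418] yaw 1.85 F [-0.4  0.2 -2.8] M [ 0.11 -0.11 -0.04] gap 45.8 q7 1.37
x-0.05 t 16.8 pos [ 0.5158 -0.1489  0.042 ] yaw 1.85 F [-0.3  0.1 -2.5] M [ 0.14 -0.1  -0.05] gap 45.1 q7 1.37
x-0.035 t 17.2 pos [ 0.5308 -0.1468  0.042 ] yaw 1.85 F [-0.2 -0.3 -1.9] M [ 0.18 -0.14 -0.01] gap 45.1 q7 1.37
x-0.02 t 17.6 pos [ 0.5457 -0.1446  0.042 ] yaw 1.85 F [-0.8  0.6 -2.4] M [ 0.12 -0.11 -0.04] gap 44.8 q7 1.37
x-0.008 t 17.9 pos [ 0.5576 -0.1429  0.0421] yaw 1.85 F [-0.2 -0.3 -2.7] M [ 0.13 -0.09  0.  ] gap 45.4 q7 1.37
in t 18.2 pos [ 0.5569 -0.1433  0.042 ] yaw 1.85 F [-0.  -0.1 -1.7] M [ 0.04 -0.17  0.02] gap 45.5 q7 1.37
```

```bash
cat >> h.py <<'E'
def twist(total,step=.4):
    q=np.array(manip.current_q(),float); n=int(np.ceil(total/step))
    for i in range(n):
        q[6]-=total/n; manip.movej(q.tolist())
        print(round(toolyaw(),2),'Mz',round(manip.current_wrist_torque()[2],3),'Fz',round(manip.current_force()[2],1),'gap',round(manip.current_finger_gap()*1000,1),'z',round(manip.current_tool_pos()[2],4),'t',round(manip.current_clock(),1))
E
python3 - <<'E'
from h import *
L(fk(-.008),GZ+.0005,.05); effector.close(52); manip.sleep(.3); st('seated')
twist(3.1); st('done')
E
```

```text
seated t 19.0 pos [ 0.557  -0.1431  0.04  ] yaw 1.85 F [ 0.  -0.6 -2.3] M [ 0.08 -0.12  0.07] gap 45.0 q7 1.37
1.47 Mz 0.006 Fz -1.8 gap 44.5 z 0.04 t 19.5
1.08 Mz 0.055 Fz -2.8 gap 45.2 z 0.04 t 19.9
0.69 Mz 0.014 Fz -2.5 gap 45.1 z 0.04 t 20.4
0.31 Mz 0.073 Fz -3.8 gap 44.7 z 0.0399 t 20.9
-0.08 Mz 0.049 Fz -3.0 gap 45.1 z 0.0399 t 21.3
-0.47 Mz 0.063 Fz -4.1 gap 45.2 z 0.04 t 21.8
-0.86 Mz 0.058 Fz -2.9 gap 45.1 z 0.04 t 22.2
-1.24 Mz 0.094 Fz -3.0 gap 44.6 z 0.0401 t 22.7
done t 22.7 pos [ 0.5572 -0.143   0.0401] yaw -1.244 F [ 1.3  2.4 -3. ] M [ 0.7  -0.26  0.09] gap 44.6 q7 -1.72
```

Mz stayed near 0.06 N m (thread drag) and never reached 0.30, so I need to see where the foot is.

```bash
python3 - <<'E'
from h import *
a=[]
for n,X in (('side',[.565,-.142,.03]),('scene',[.565,-.142,.03])):
    c,im=snap(n,n+'1'); u,v=proj(c,X)[0].astype(int)
    a.append(cv2.resize(im[v-50:v+50,u-65:u+65,::-1],None,fx=3,fy=3,interpolation=3))
cv2.imwrite('pics/look1.png',np.hstack(a))
E
```

```text
(no output)
```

View pics/look1.png

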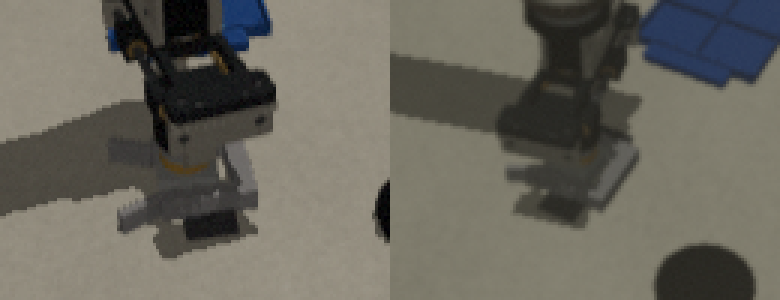

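```bash
python3 - <<'E'
from h import *
q=np.array(manip.current_q(),float)
for i in range(4):
    q[6]-=.08; manip.movej(q.tolist())
    r=[]
    for j in range(4): r.append(np.round(manip.current_wrist_torque(),2).tolist()); manip.sleep(.03)
    print(round(toolyaw(),3),round(manip.current_q()[6]-q[6],3),r,manip.current_force().round(1))
E
```

```text
-1.324 0.002 [[0.78, -0.24, 0.11], [0.76, -0.21, 0.03], [0.67, -0.26, 0.11], [0.75, -0.22, 0.09]] [ 0.3  2.6 -3.5]
-1.404 0.002 [[0.72, -0.23, 0.08], [0.79, -0.24, 0.13], [0.7, -0.26, 0.11], [0.79, -0.23, 0.07]] [ 1.7  2.9 -3.6]
-1.484 0.002 [[0.8, -0.21, 0.09], [0.73, -0.25, 0.1], [0.72, -0.21, 0.1], [0.74, -0.22, 0.1]] [ 0.7  1.9 -2.9]
-1.564 0.002 [[0.73, -0.29, 0.04], [0.76, -0.27, 0.09], [0.76, -0.3, 0.07], [0.71, -0.3, 0.17]] [ 1.7  3.4 -2.1]
```

```bash
python3 - <<'E'
from h import *
print('tau',np.round(manip.current_tau(),2))
effector.open_jaws(); print('tau',np.round(manip.current_tau(),2)); st('open')
L(fk(-.008),.20,.15); manip.sleep(.2); c,im=snap('wrist','r1')
u,v=proj(c,[*fk(0),.03])[0].astype(int); v0=max(v-75,0);u0=u-100
a=cv2.resize(im[v0:v0+150,u0:u0+200,::-1],None,fx=3.6,fy=3.6,interpolation=3); 
b=cv2.imread('pics/hy_190.png'); 
cv2.imwrite('pics/look2.png',cv2.convertScaleAbs(cv2.resize(np.hstack([cv2.resize(a,(400,300)),cv2.resize(b[100:250,220:420],(400,300),interpolation=3)]),(800,300)),alpha=1.6)); print(u,v,u0,v0)
import pickle; pickle.dump(c,open('r1.pkl','wb'))
E
```

```text
tau [  1.82 -54.67 -17.5  -17.45   0.6    0.8   -0.09]
tau [ 1.000e-02 -5.293e+01 -1.862e+01 -1.662e+01  1.000e-02 -9.000e-02
  0.000e+00]
open t 25.2 pos [ 0.5572 -0.143   0.0401] yaw -1.566 F [-0.5  0.2 -0.2] M [ 0.02 -0.02 -0.02] gap 91.6 q7 -2.04
317 174 217 99
```

View pics/look2.png

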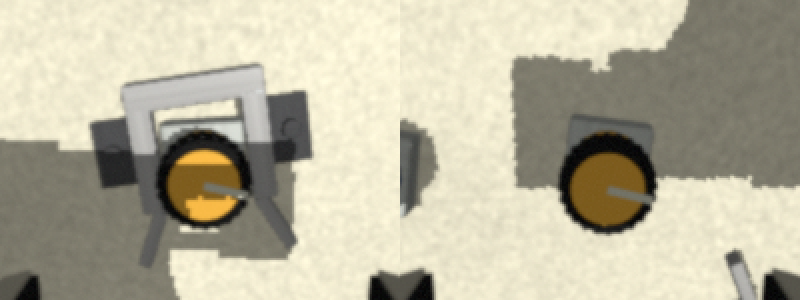

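The pointer turned with the tool: same image angle at tool yaw 1.785 and −1.566, so 3.35 rad clockwise. The foot at (162,125)-(243,118) sits locked in the fork, twisted about 4° clockwise against its jaws. That puts the cap past the end of its thread (at most 2.0 rad) by over 1.3 rad of slip; the torque readings at rest are just relaxed. I'll carry yellow to the tray.

```bash
cat >> h.py <<'E'
TR=np.array([.5497,.1238]); TY=.145
def tr(x,y): return TR+R.from_euler('z',TY).as_matrix()[:2,:2]@np.array([x,y])
def place(col,bay,tag,fyaw=.08,yaw=-1.0):
    xy=find(col,fk(-.008),yaw,tag)
    L(xy,GZ,.15); effector.close(45); manip.sleep(.2); st('grip')
    L(xy,.12,.12); st('lift'); b=tr(*bay)
    manip.move_pose([*map(float,b),.12],down(yaw+TY-fyaw).tolist()); manip.sleep(.2); st('over')
    return b
def lower(b):
    L(b,GZ+.010,.1); L(b,GZ+.0045,.04); manip.sleep(.2); st('low'); effector.open_jaws(); L(b,.16,.15); st('up')
E
python3 - <<'E'
from h import *
b=place('Y',(.037,.037),'fy')
if manip.current_finger_gap()>.04: lower(b)
E
```

```text
Y tri [ 0.5557 -0.1439  0.0651] plane [[0.5563, -0.1432], [0.5567, -0.1435]]
grip t 30.2 pos [ 0.5566 -0.1433  0.0395] yaw -1.0 F [-2.   1.6  1.7] M [0.2  0.19 0.01] gap 45.5 q7 -1.54
lift t 31.0 pos [ 0.5561 -0.1438  0.1194] yaw -1.0 F [ 0.1  0.2 -2.5] M [0.01 0.03 0.01] gap 45.1 q7 -1.47
over t 32.4 pos [0.5816 0.1636 0.1197] yaw -0.938 F [-0.7  0.2 -2.8] M [-0.04 -0.02 -0.02] gap 45.2 q7 -1.9
low t 33.7 pos [0.5811 0.1658 0.0442] yaw -0.935 F [ 0.6 -0.3 -2.4] M [ 0.01 -0.01  0.04] gap 45.0 q7 -1.96
up t 35.6 pos [0.5805 0.1652 0.1591] yaw -0.935 F [ 0.4 -0.7  0.5] M [-0.01 -0.02 -0.05] gap 91.9 q7 -1.87
```

```bash
python3 - <<'E'
from h import *
B0=np.array([.4984,-.410])
xy=find('B',B0,TF-FY+.055,'hb'); st('hover')
if abs(xy-B0).max()<.008:
    L(xy,GZ,.15); effector.close(45); manip.sleep(.2); st('grip'); L(xy,.10,.1); st('lift')
    if manip.current_finger_gap()>.04:
        insert(); L(fk(-.008),GZ+.0005,.05); effector.close(52); manip.sleep(.3); st('seated')
E
```

```text
B tri [ 0.4998 -0.4095  0.063 ] plane [[0.4985, -0.4098], [0.4982, -0.4098]]
hover t 39.5 pos [ 0.4998 -0.4103  0.1925] yaw 1.76 F [0.6 0.6 0.1] M [ 0.12 -0.14 -0.02] gap 91.4 q7 1.81
grip t 41.6 pos [ 0.4982 -0.4096  0.0395] yaw 1.76 F [-0.6  0.1  1.1] M [0.41 0.02 0.03] gap 45.2 q7 1.72
lift t 42.4 pos [ 0.4978 -0.41    0.0998] yaw 1.76 F [ 0.3 -0.5 -2.4] M [ 0.13 -0.09  0.03] gap 45.3 q7 1.75
mouth t 45.8 pos [ 0.4662 -0.1566  0.0423] yaw 1.85 F [-0.  -0.1 -2.2] M [ 0.08 -0.15  0.05] gap 44.9 q7 1.29
x-0.07 t 46.5 pos [ 0.4956 -0.1518  0.0418] yaw 1.85 F [-0.5  1.2 -2.3] M [ 0.11 -0.13 -0.  ] gap 45.1 q7 1.29
x-0.05 t 47.0 pos [ 0.5158 -0.149   0.042 ] yaw 1.85 F [-0.  -0.2 -3.1] M [ 0.11 -0.06 -0.03] gap 45.5 q7 1.29
x-0.035 t 47.4 pos [ 0.5308 -0.1468  0.0421] yaw 1.85 F [ 0.3 -0.8 -2. ] M [ 0.18 -0.12  0.02] gap 45.2 q7 1.3
x-0.02 t 47.8 pos [ 0.5456 -0.1446  0.042 ] yaw 1.85 F [-0.7 -0.4 -2.7] M [ 0.12 -0.12 -0.  ] gap 45.2 q7 1.3
x-0.008 t 48.1 pos [ 0.5575 -0.1429  0.0421] yaw 1.85 F [ 0.4 -0.2 -2.8] M [ 0.12 -0.15  0.01] gap 45.3 q7 1.3
in t 48.4 pos [ 0.5568 -0.1433  0.0419] yaw 1.85 F [-0.6  0.6 -2.3] M [ 0.11 -0.11  0.03] gap 45.1 q7 1.3
seated t 49.2 pos [ 0.5571 -0.1431  0.04  ] yaw 1.85 F [ 0.6 -0.7 -2.9] M [ 0.16 -0.15 -0.02] gap 44.9 q7 1.3
```

```bash
python3 - <<'E'
from h import *
twist(3.35,.35)
print('tau7',manip.current_tau()[6]); effector.open_jaws(); L(fk(-.008),.20,.15); manip.sleep(.2)
c,im=snap('wrist','r2'); u,v=proj(c,[*fk(0),.03])[0].astype(int); v0=max(v-75,0);u0=u-100
a=cv2.resize(im[v0:v0+150,u0:u0+200,::-1],(400,300),interpolation=3); b=cv2.resize(cv2.imread('pics/hb_190.png')[100:250,220:420],(400,300),interpolation=3)
cv2.imwrite('pics/look3.png',cv2.convertScaleAbs(np.hstack([a,b]),alpha=1.6)); st()
E
```

```text
1.52 Mz -0.006 Fz -2.2 gap 45.0 z 0.04 t 49.6
1.19 Mz 0.009 Fz -2.3 gap 44.8 z 0.04 t 50.0
0.85 Mz 0.027 Fz -3.3 gap 45.1 z 0.04 t 50.4
0.52 Mz -0.013 Fz -3.0 gap 44.9 z 0.04 t 50.8
0.18 Mz -0.004 Fz -4.4 gap 45.0 z 0.04 t 51.2
-0.15 Mz 0.065 Fz -3.4 gap 45.1 z 0.04 t 51.7
-0.49 Mz 0.103 Fz -3.2 gap 44.6 z 0.04 t 52.1
-0.82 Mz 0.081 Fz -3.3 gap 45.0 z 0.04 t 52.5
-1.16 Mz 0.055 Fz -2.8 gap 45.0 z 0.0401 t 52.9
-1.49 Mz 0.082 Fz -3.3 gap 45.1 z 0.0401 t 53.3
tau7 -0.32525578513741493
 t 55.7 pos [ 0.5568 -0.143   0.1994] yaw -1.5 F [-0.5 -0.4 -0.1] M [0.01 0.03 0.04] gap 91.6 q7 -1.92
```

View pics/look3.png

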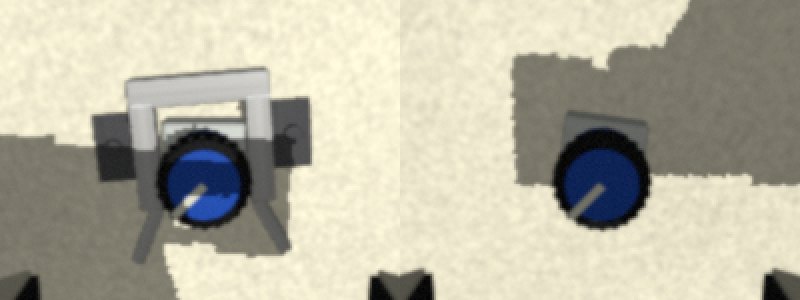

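The pointer again turned with the tool, and joint 7 shows −0.325 N m, the slip torque. Blue goes to the opposite bay.

```bash
python3 - <<'E'
from h import *
b=place('B',(-.037,-.037),'fb')
if manip.current_finger_gap()>.04:
    lower(b)
    manip.move_pose([.50,.12,.33],down(-np.pi/2).tolist()); manip.sleep(.3); c,im=snap('wrist','t1')
    import pickle; pickle.dump(c,open('t1.pkl','wb'))
    cv2.imwrite('pics/t1v.png',cv2.convertScaleAbs(cv2.resize(im[20:240,60:500,::-1],(800,400),interpolation=3),alpha=1.5)); st()
E
```

```text
B tri [ 0.5565 -0.1435  0.0686] plane [[0.5565, -0.1432], [0.5568, -0.1436]]
grip t 59.2 pos [ 0.5567 -0.1433  0.0395] yaw -1.0 F [-1.8  1.3  1.2] M [0.19 0.22 0.02] gap 45.3 q7 -1.6
lift t 60.0 pos [ 0.5562 -0.144   0.1194] yaw -1.0 F [-0.8 -0.1 -2.8] M [-0.01 -0.03 -0.04] gap 45.1 q7 -1.53
over t 61.1 pos [0.5191 0.0798 0.1197] yaw -0.939 F [ 0.4  0.7 -2.6] M [-0.04 -0.02 -0.  ] gap 45.2 q7 -1.91
low t 62.4 pos [0.5186 0.0818 0.0442] yaw -0.935 F [-0.4  0.3 -3.1] M [ 0.01 -0.04 -0.03] gap 45.1 q7 -1.98
up t 64.3 pos [0.5179 0.0814 0.1591] yaw -0.935 F [-0.8  0.5  0.4] M [ 0.02 -0.04 -0.01] gap 91.6 q7 -1.87
 t 65.3 pos [0.4998 0.1196 0.3291] yaw -1.571 F [ 0.   0.1 -0.2] M [0.06 0.04 0.03] gap 91.7 q7 -2.34
```

View pics/t1v.png

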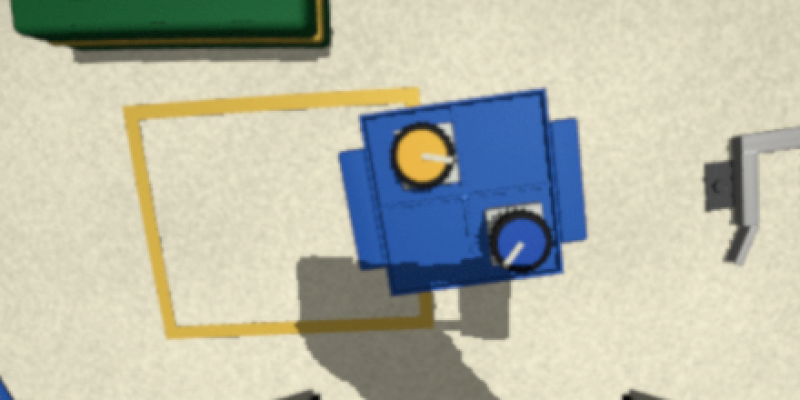

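Both cells stand in their bays: yellow (424,155), blue (520,240). I'll refine tray and tape from this view, then make contact with the −y flange and push part way.

```bash
cat >> h.py <<'E'
def mid(c,l,z,off=(60,20),s=800/440):
    p=plane(c,np.array(l)/s+off,z); return p
def yawof(d): return np.arctan2(d[1],d[0])
def traypose(p): # corners +x-y, +x+y, -x+y, -x-y
    d=(p[0]+p[1]-p[2]-p[3]); e=(p[1]+p[2]-p[0]-p[3]); return p.mean(0),(yawof(d)+yawof(e)-np.pi/2)/2
E
python3 - <<'E'
from h import *
import pickle; c=pickle.load(open('t1.pkl','rb'))
t,y=traypose(mid(c,[(547,90),(361,115),(391,295),(562,271)],.016)); print('tray',t,y)
p=mid(c,[(125,108),(168,339),(433,328)],0); print('tape',p, yawof(p[0]-p[1]), yawof(p[1]-p[2])-np.pi/2)
effector.close(20); yaw=TY
P=lambda d:tr(0,-.098-d)
manip.move_pose([*map(float,P(.035)),.12],down(yaw).tolist()); L(P(.035),.007,.1); manip.sleep(.3); st('behind')
for d in (.022,.018,.014,.012,.010,.008,.006,.004):
    L(P(d),.007,.03); F=manip.current_force(); print(d,F.round(1))
    if F[1]<-1.8: break
st()
E
```

```text
tray [0.54861402 0.12280574] 0.12903714122585697
tape [[0.62263225 0.40680095]
 [0.42029664 0.39861548]
 [0.43094066 0.15233842]] 0.04043290591346491 0.04319280473985554
behind t 69.8 pos [ 0.5691 -0.0079  0.0073] yaw 0.145 F [-0.5  0.4  0.6] M [ 0.03 -0.12 -0.04] gap 0.3 q7 -0.79
0.022 [ 0.5 -0.1  0.3]
0.018 [-0.1 -0.3  0. ]
0.014 [-0.1 -0.4  0.2]
0.012 [ 0.3 -0.6 -0.2]
0.01 [ 0.6 -0.1  0.4]
0.008 [ 0.5 -5.6  1.8]
 t 71.7 pos [0.5653 0.0172 0.007 ] yaw 0.144 F [ 0.5 -5.6  1.8] M [-1.22 -0.08  0.  ] gap 0.3 q7 -0.84
```

```bash
cat >> h.py <<'E'
SP=np.array([.5266,.279]); SY=.04
def push(t0,y0,t1,y1,n,h=.0085,xo=0,z=.007):
    for s in np.linspace(0,1,n+1)[1:]:
        t=t0+(t1-t0)*s; y=y0+(y1-y0)*s; p=t+R.from_euler('z',y).as_matrix()[:2,:2]@np.array([xo,-.098-h])
        L(p,z,.05,y)
        F=manip.current_force(); print(round(s,2),F.round(1),end=' ')
    print(); st()
def lookdown(tag,xy=(.50,.20)):
    manip.move_pose([*xy,.33],down(-np.pi/2).tolist()); manip.sleep(.3); c,im=snap('wrist',tag)
    import pickle; pickle.dump(c,open(tag+'.pkl','wb'))
    cv2.imwrite(f'pics/{tag}v.png',cv2.convertScaleAbs(cv2.resize(im[20:240,60:500,::-1],(800,400),interpolation=3),alpha=1.5)); st()
E
python3 - <<'E'
from h import *
t0=TR; y0=.14
push(t0,y0,t0+.65*(SP-t0),y0+.65*(SY-y0),6)
p=np.array(manip.current_tool_pos()); L(p[:2]-[0,.02],.007,.05); L(p[:2]-[0,.02],.15,.15)
lookdown('t2')
E
```

```text
0.17 [ 0.8 -4.6  1.1] 0.33 [-0.  -3.2 -0.2] 0.5 [ 0.9 -2.2 -0.3] 0.67 [ 0.2 -3.1  0.6] 0.83 [-0.1 -1.9  0.1] 1.0 [ 0.3 -2.3 -0.5] 
 t 74.7 pos [0.5425 0.1187 0.007 ] yaw 0.075 F [ 0.3 -2.3 -0.5] M [-0.6  -0.2   0.02] gap 0.3 q7 -1.1
 t 78.0 pos [0.5    0.1998 0.3297] yaw -1.571 F [-0.   0.6  0.1] M [ 0.02 -0.01 -0.07] gap 0.4 q7 -2.46
```

View pics/t2v.png

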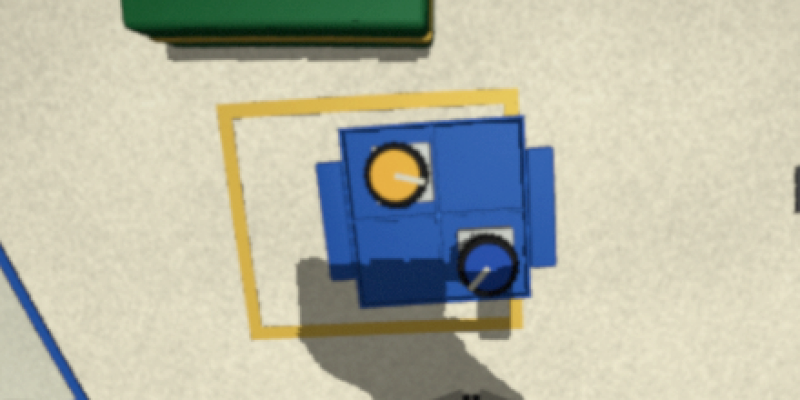

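The tray is now aligned with the tape. Its corners are (524,117), (340,129), (360,307) and (530,296); the tape's are (218,106), (253,339), (518,90) and (522,328).

```bash
python3 - <<'E'
from h import *
import pickle; c=pickle.load(open('t2.pkl','rb'))
t,y=traypose(mid(c,[(524,117),(340,129),(360,307),(530,296)],.016)); 
sp,sy=traypose(mid(c,[(518,90),(218,106),(253,339),(522,328)],0)); print('tray',t,y,'spot',sp,sy)
fl=mid(c,[(553,147),(317,162),(334,280),(555,266)],.014); print(traypose(fl),np.linalg.norm(fl[0]-fl[1]))
rel=R.from_euler('z',-sy).as_matrix()[:2,:2]@(t-sp); print('rel',rel,y-sy)
E
```

```text
tray [0.53341571 0.22528773] 0.06081511352325564 spot [0.52710315 0.27947163] 0.041891533838911976
(array([0.53368193, 0.22463451]), np.float64(0.06414756291904322)) 0.192144686182865
rel [ 0.00403783 -0.05440073] 0.01892357968434366
```

```bash
python3 - <<'E'
from h import *
t0=np.array([.5335,.225]); y0=.062; M=R.from_euler('z',y0).as_matrix()[:2,:2]
p=t0+M@np.array([0,-.128]); manip.move_pose([*map(float,p),.12],down(y0).tolist()); L(p,.007,.1); manip.sleep(.2)
L(t0+M@np.array([0,-.110]),.007,.05); st('near')
push(t0,y0,np.array([.527,.2795]),.042,6)
p=np.array(manip.current_tool_pos()); L(p[:2]-[0,.025],.007,.05); L(p[:2]-[0,.025],.15,.15)
lookdown('t3')
E
```

```text
near t 81.3 pos [0.5402 0.1157 0.007 ] yaw 0.063 F [ 1.2  0.2 -0.2] M [-0.04 -0.14  0.03] gap 0.6 q7 -1.1
0.17 [-0.1 -3.  -1.9] 0.33 [-0.8 -3.4 -1.4] 0.5 [ 1.  -3.3 -1. ] 0.67 [ 1.3 -3.6  1.2] 0.83 [ 1.5 -3.6  1.1] 1.0 [ 1.3 -4.2  1.7] 
 t 83.4 pos [0.5315 0.1731 0.007 ] yaw 0.042 F [ 1.3 -4.2  1.7] M [-0.95 -0.29 -0.07] gap 0.6 q7 -1.22
 t 86.7 pos [0.5    0.1999 0.3296] yaw -1.571 F [-0.3 -0.3 -0.2] M [-0.01 -0.01 -0.02] gap 0.3 q7 -2.46
```

View pics/t3v.png

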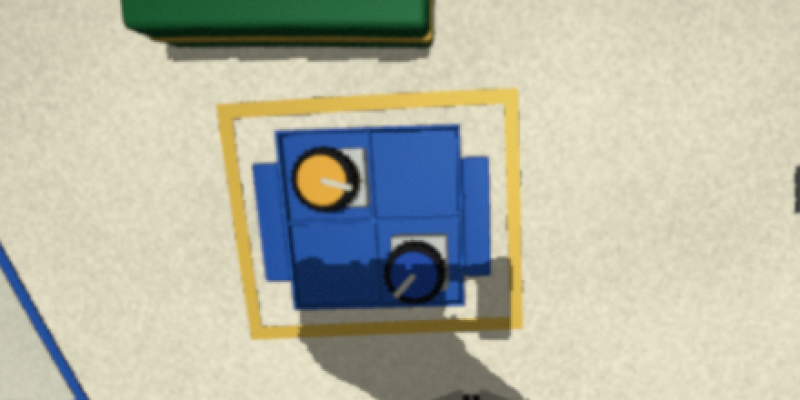

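```bash
python3 - <<'E'
from h import *
import pickle; c=pickle.load(open('t3.pkl','rb'))
t,y=traypose(mid(c,[(460,126),(276,131),(296,308),(464,304)],.016)); 
sp,sy=traypose(mid(c,[(518,90),(218,106),(253,339),(522,328)],0))
rel=R.from_euler('z',-sy).as_matrix()[:2,:2]@(t-sp); print('rel',rel,y-sy)
if abs(rel).max()<.01 and abs(y-sy)<.1: manip.hand_in(); print('handed in',manip.current_clock())
E
```

```text
rel [ 0.00235875 -0.00033631] -0.019543467493004174
the job is handed in; nothing more can be done
the job is handed in; nothing more can be done
```

I closed both cells on the counter, stood them in the tray, slid the tray into the yellow tape and handed the job in. No verdict was reported. Only the yellow and blue cells were there; no red cell showed in any view.

- **Closing:** I slid each cell into the fork and turned its cap about 3.3 rad clockwise. The pointers on the caps turned with the gripper while the feet stayed locked in the fork. A thread can take up at most 2.0 rad, so each ratchet must have slipped by more than 1.2 rad.
- **Tray:** The cells stand in diagonally opposite bays. I pushed the tray by its −y flange in two pushes and never lifted it.
- **Last check:** From the wrist camera the tray centre was 2.4 mm (x) and −0.3 mm (y) from the tape's centre, and 0.02 rad from square. Both cells were upright, and the arm was clear at z = 0.33 m. I did not re-measure the wash bottle, beaker or dish; nothing touched them that I know of.

**One disagreement:** the wrist moment, read after each twist step, showed only about 0.05 to 0.10 N m instead of the 0.30 N m slip torque. I took this to be the load relaxing once the arm stopped. For blue, joint 7 showed 0.325 N m right after the twist, which agrees with slipping. For yellow, joint 7 was read after a pause and showed 0.09 N m, so its click rests on the turn angle and the locked foot alone.

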